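Select the sixth filter on the colorimeter

ROBOT

A 7-joint arm with a two-finger parallel gripper is mounted at the origin on the work surface. World frame = base frame: x ahead of the robot, y to its left, z up, the work surface at z = 0. Lengths are in m, angles in rad, forces in N, time in s.
With the tool pointing down it reaches from about 0.35 to 0.9 m from the base axis. Payload 7.2 kg.
Tool frame: the origin (TCP) lies on the centre line of the jaws, within the pads' length; the fingertips stand 11 mm ahead of it and the grasp point (between the pads) lies 8 mm behind it; z points along the fingers, y is the line along which they close (so a half turn about z gives the same grasp; the last joint's range is limited). The gripper opens to 85 mm and grips with 20 to 120 N. Pads are 22 mm wide; open, the fingers measure 114 mm over their backs; the gripper's body (76 mm by 85 mm) begins 54 mm behind the grasp point. The pads swing forward as they close: fully open they stand 13 mm farther back than shut.
Start: joints at [-0.068, 0.411, -0.013, 1.596, 0.006, 1.134, -0.082], TCP at [0.625, -0, 0.211] pointing down, gripper open.
Joint ranges: [-2.95, 2.95], [-0.29, 1.99], [-1.47, 1.44], [0.14, 2.54], [-1.03, 4.17], [0.13, 1.85], [-2.86, 2.86]. Speed limits (rad/s): [2.39, 2.39, 3.01, 3.01, 3.14, 3.14, 3.14].

INTERFACE

Orientations are given as a 3x3 rotation matrix whose columns are the frame's x, y, z axes.
In Python, from station import r gives the robot as it stands. The module is installed in compiled form; this text tells all that it offers.
- The arm moves only by the shell command python3 -m jog 'ROWS'. ROWS is a JSON object of lists of equal length, an entry for each row: "dr": the turn, a rotation vector about the tool's x, y, z normalised to -1 to 1, where 1 is 90 degrees, a list of three; "dp": the shift along the tool's x, y, z normalised to -1 to 1, where 1 is 0.12 m, a list of three; "claw": the opening, from -1 (shut) to 1 (fully open). In form: {"dr": [[ax, ay, az], ...], "dp": [[x, y, z], ...], "claw": [claw, ...]}. A call has exactly 10 rows; each row is the pose to reach, as a shift and turn from the pose commanded when the call began, along the tool's axes at that moment; what a row does not reach only later rows make up. A row lasts 1/8 s, in which the tool goes at most 62.5 mm and 10.7 degrees, less where a joint would pass 70% of its speed; a pose out of reach is approached as far as the arm can. A call with a number of a shift or a turn outside -1 to 1 is refused whole. A call with a gripper value outside its range is refused whole. The fingers move at their own pace and stop on an object; the grip force is fixed at half the most. Time passes only in rows, so rows that repeat a pose let the fingers close, or fill a call up. It gives the time, the measured TCP pose, the force, the opening and the grip force at its end, in the units of the state.
- r.sense(): the state, without advancing time (a new reading comes with each control period).
- r.snapshot(name): name is "scene" or "side" or "wrist"; returns the picture (384x512x3 uint8, red, green, blue); there is no depth.
- r.get_calibration(name): a dict with "fx", "fy", "cx", "cy" (pixels), "world_from_camera" (4x4, takes a point from camera to world coordinates). Camera axes: x right, y up, looking along -z (the intrinsics and any distortion apply to the point x, -y, -z); pixel columns grow to the right and rows downward; lengths in m; the calibration is good to about 2 mm. A picture is of the moment at which its call begins: read the wrist's pose just before it. get_calibration takes no time and is no camera call; for the wrist camera it gives the pose at the moment of the call.
- r.sign_off(): hands the job in; it is judged then, once.
The state is a dict: "time_s": time; "joint_positions": joint angles; "dq": joint speeds; "joint_torque": joint torques, N m; "tcp_pos": TCP position; "tool_rot": TCP orientation; "force": force on the tool from outside, world axes, zero at the start; "ft_torque": the same for the moment, N m; "width": finger opening in m; "gripper_force": force on a finger pad.
Only numpy, scipy, OpenCV 4.12 (cv2) and the standard library are available. Lean on these libraries where they do the work, as an engineer would, in place of code of your own. Each camera call takes 0.05 s, during which the arm holds its last target. There are 200 camera calls.

TASK

Set the colorimeter to its sixth filter: turn the black star-shaped filter wheel by its lobes, one click to a mark and clockwise to go up the scale, until the pointer in the window stands at the sixth mark from the left, as seen by the operator at the wheel's side, and the wheel rests in that click. Leave the tip box, the tube rack and the jar standing where they are.

Things in the scene. Friction and masses are not known exactly. Their poses are not given: they have to be found in the camera images.
- colorimeter: White bench colorimeter, fixed. Frame: origin on the bench below the filter wheel's axis, x to the back, y to the operator's left, z up; its front (-x) faces the robot. Grey front deck 50 mm high, x -64 to 14 mm, y +-105. White housing x 12 to 172, y +-125, 90 mm high; window on it to 97 mm, round sample cover at x 118, y 70, to 115 mm.
- wheel_axis (a point): Centre of the top of the black star-shaped filter wheel, which turns about the vertical; the housing's face is 12 mm behind it and hides the wheel's back half. 24 mm thick, heights 52 to 76 mm, hub plate of 50 mm radius, 8 radial lobes 45 degrees apart, 16 mm wide with round ends, reaching 80 mm from the axis. Axes as the colorimeter's.
- front_gap (a point): Point 72 mm in front of the wheel's axis, height 60 mm, fixed to the colorimeter. In every click position a gap between lobes is centred here and the lobes stand 22.5, 67.5 ... degrees either side; 72 mm out the gaps are 39 mm wide. Clockwise from above (lobes passing here move to the operator's left, +y) is up the scale. Axes as the colorimeter's.
- detent (a point): On the wheel's axis, top of the deck. A spring detent inside gives 8 click positions 45 degrees apart, between end stops. Pushing a lobe 72 mm out takes 7 to 10 N to leave a click, fading to nothing half-way; past half a click the wheel snaps on, short of it it springs back. A finger between lobes has room from about 60 degrees right to 60 left of the front, so it must be lifted out and put in again every click or two.
- pointer: Small black pointer under the clear window (cannot be touched), driven by the wheel; its origin is the reading. In the colorimeter's frame it slides along y at x 40, height 91 mm, 16 mm to -y (operator's right) per click. The 8 scale marks lie at y = 56, 40, 24, 8, -8, -24, -40, -56 mm, first to eighth from the operator's left. It starts at the first, second or third.
- sixth_mark (a point): Where the pointer's origin stands when the sixth filter is selected (y -24 mm in the colorimeter's frame).
- tip_box: Closed pipette-tip box, dark with a clear lid, 87 x 127 x 67 mm, loose, beside the colorimeter on the operator's left; origin at the centre of its underside. Not to be moved.
- tube_rack: White open tube rack, 75 x 150 x 62 mm, with blue-capped tubes to 80 mm, loose, beside the colorimeter on the operator's right; origin at the centre of its underside. Not to be moved.
- reagent_bottle: Amber jar, 60 mm in diameter, 105 mm high, loose, standing near the deck's right front corner; origin at the centre of its underside. Not to be moved.

How it is judged:
By the outcome, as a careful person would: the job done as asked, in the order asked, and still so for the second after the job is handed in, with the robot touching nothing.
It also fails if it takes over 67 s, if anything falls off the work surface, if the arm or the gripper's body presses on something with over 40 N, if the wrist force passes 120 N, or if a joint passes its speed limit or range.

## Working session

There is one attempt and no reset: what is moved stays moved. The work goes in short steps, Python scripts to look and compute and a shell command to move; the robot and the scene stay as the last step left them, time stands still between calls to the robot, and variables do not carry over. Pictures are saved under pics/ and viewed, at most 10 in all, crops included, and the job is handed in when it is done.

```bash
mkdir -p pics
python3 - <<'E'
from station import r
import cv2,numpy as np
np.set_printoptions(precision=4,suppress=True)
for n in ["scene","side"]:
    im=r.snapshot(n); cv2.imwrite(f"pics/{n}0.png",cv2.resize(im[:,:,::-1],(800,600),interpolation=cv2.INTER_CUBIC))
    c=r.get_calibration(n); print(n,{k:(np.array(v) if k=="world_from_camera" else v) for k,v in c.items()})
s=r.sense();print(s["tool_rot"],s["tcp_pos"],s["width"],s["time_s"])
E
```

```text
scene {'fx': 499.9284143891973, 'fy': 499.9284143891973, 'cx': 265.1290878812276, 'cy': 183.59974299621592, 'world_from_camera': array([[ 0.8216, -0.4696,  0.3231,  0.8959],
       [ 0.57  ,  0.6701, -0.4754, -0.4934],
       [ 0.0067,  0.5748,  0.8183,  0.9659],
       [ 0.    ,  0.    ,  0.    ,  1.    ]])}
side {'fx': 473.5486653929426, 'fy': 473.5486653929426, 'cx': 258.5730467253479, 'cy': 189.85975781133328, 'world_from_camera': array([[-0.8203,  0.2809, -0.4982, -0.1073],
       [-0.5718, -0.387 ,  0.7234,  0.9535],
       [ 0.0104,  0.8783,  0.478 ,  0.7073],
       [ 0.    ,  0.    ,  0.    ,  1.    ]])}
[[ 0.      1.     -0.0015]
 [ 1.     -0.     -0.0001]
 [-0.0001 -0.0015 -1.    ]] [ 0.6245 -0.      0.2102] 0.08523643743412428 0.1
```

View pics/scene0.png

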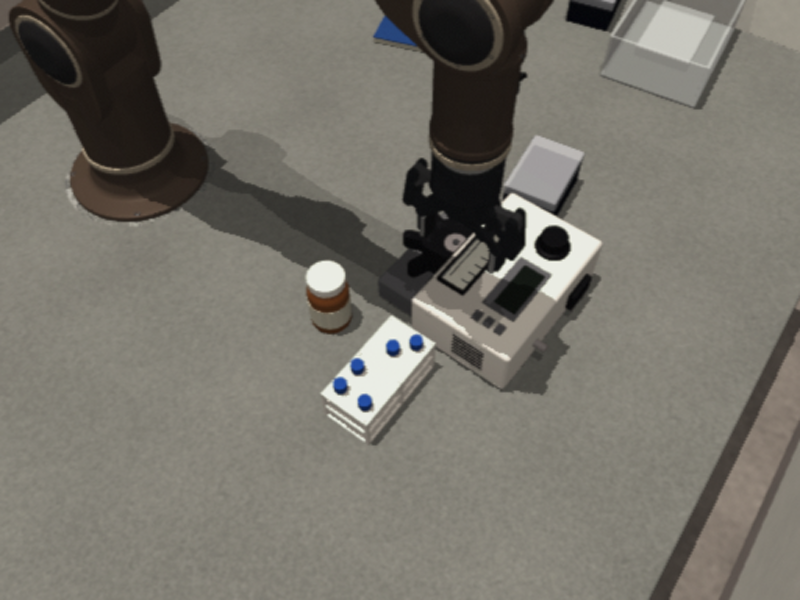

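View pics/side0.png

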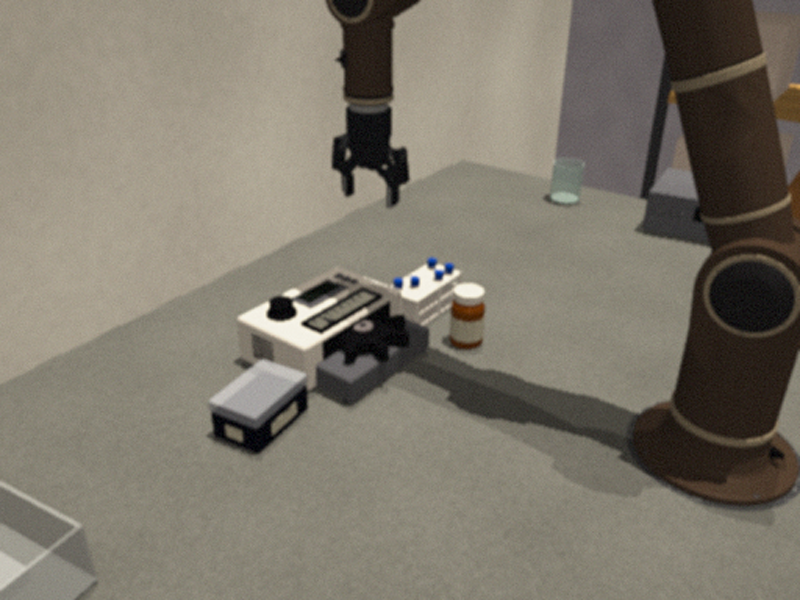

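The arm's gripper hangs above the colorimeter (scene: housing corners about (512,195), (600,243), (503,362), (413,300); jar (328,295), rack (380,375)). The side view shows the wheel at (372,335), the pointer window at (345,308) and the tip box at (260,400). Next, the wrist view and a side crop.

Run:
```python
from station import r
import cv2,numpy as np
np.set_printoptions(precision=4,suppress=True)
c=r.get_calibration("wrist");im=r.snapshot("wrist"); cv2.imwrite("pics/w0.png",cv2.resize(im[:,:,::-1],(800,600),interpolation=cv2.INTER_CUBIC))
print(c)
im=r.snapshot("side")[165:265,130:300]; cv2.imwrite("pics/sc.png",cv2.resize(im[:,:,::-1],(800,471),interpolation=cv2.INTER_CUBIC))
```

```text
{'fx': 281.8246943724019, 'fy': 281.8246943724019, 'cx': 255.2933266140911, 'cy': 189.59801050383072, 'world_from_camera': array([[ 1.    , -0.001 ,  0.0013,  0.625 ],
       [ 0.0006,  0.9502,  0.3116,  0.0803],
       [-0.0016, -0.3116,  0.9502,  0.373 ],
       [ 0.    ,  0.    ,  0.    ,  1.    ]])}
```

View pics/w0.png

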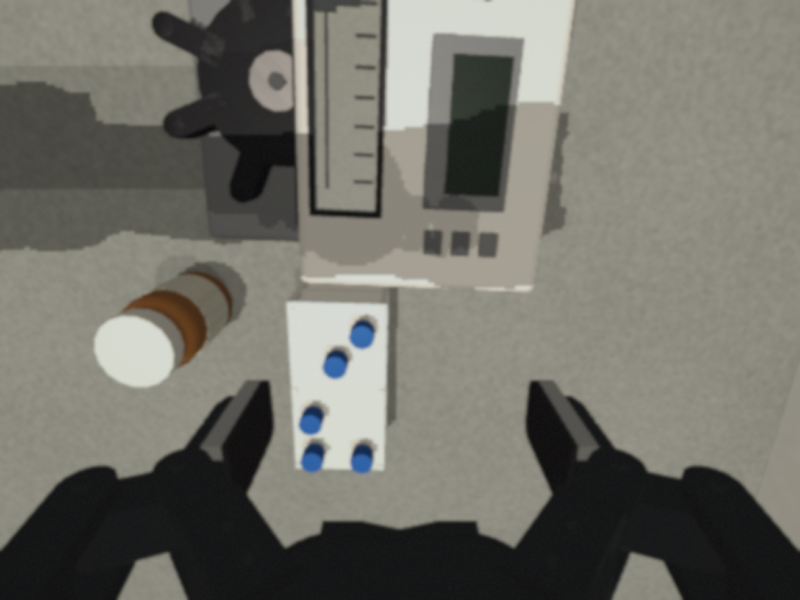

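View pics/sc.png

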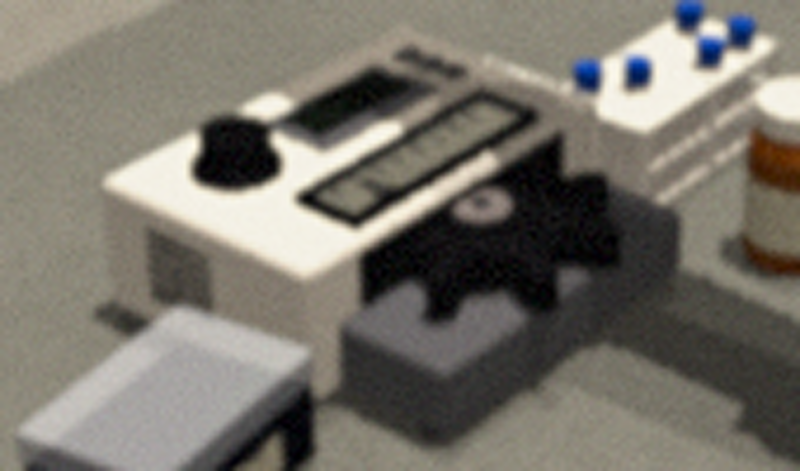

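The wrist view shows the wheel hub at (278,80), lobe tips at (160,20), (172,125), (240,190), the deck's right front corner (212,238), housing right corners (302,278), (532,290), the jar cap (135,350), and a dark pointer near the top edge (350,5). In the side crop the pointer is near (372,185), towards the left end.

```bash
cat > h.py <<'E'
import numpy as np
np.set_printoptions(precision=4,suppress=True)
def ray(c,u,v,z):
    T=np.array(c["world_from_camera"]); d=T[:3,:3]@np.array([(u-c["cx"])/c["fx"],-(v-c["cy"])/c["fy"],-1]); o=T[:3,3]
    return o+d*(z-o[2])/d[2]
def proj(c,p):
    T=np.array(c["world_from_camera"]); q=T[:3,:3].T@(np.asarray(p)-T[:3,3])
    return np.array([c["cx"]+c["fx"]*q[0]/-q[2],c["cy"]-c["fy"]*q[1]/-q[2]])
E
python3 - <<'E'
from station import r
from h import *
from scipy.optimize import least_squares
w=r.get_calibration("wrist");s=r.get_calibration("side");sc=r.get_calibration("scene")
k=1.5625
for n,u,v,z in [("hub",278,80,.077),("deckRF",212,238,.05),("hRF",302,278,.09),("hRB",532,290,.09),("winBL",312,212,.097),("winBR",380,215,.097),("m8",363,182,.091),("m7",363,155,.091),("m6",363,127,.091),("m5",363,97,.091),("m4",363,67,.091),("m3",363,36,.091),("dark",350,5,.091),
  ("jarcap",135,350,.105),("rackFL",288,302,.062),("rackFR",296,470,.062)]:
    print(n,ray(w,u/k,v/k,z))
cs=lambda x,y:(130+x/800*170,165+y/471*100)
for n,x,y,z in [("hub",483,206,.077),("ptr",372,185,.091),("winFL",355,225,.097),("winFR",540,115,.097),("winBL",300,198,.097),("hFL",305,278,.09),("hBL",105,185,.09),("deckFL",440,370,.05),("deckFR",680,215,.05),("tipboxTopFR",312,350,.067),("tipTopBR",185,308,.067)]:
    print("S",n,ray(s,*cs(x,y),z))
# fit pose (axis xy, yaw)
M=[(w,302/k,278/k,(12,-125,90)),(w,532/k,290/k,(172,-125,90)),(w,212/k,238/k,(-64,-105,50)),
 (s,*cs(305,278),(12,125,90)),(s,*cs(105,185),(172,125,90)),(s,*cs(440,370),(-64,105,50)),
 (sc,512/k,195/k,(12,125,90)),(sc,600/k,243/k,(172,125,90)),(sc,413/k,300/k,(12,-125,90))]
def W(p,l):
    a,b=np.cos(p[2]),np.sin(p[2]);l=np.array(l)/1e3
    return np.array([p[0]+a*l[0]-b*l[1],p[1]+b*l[0]+a*l[1],l[2]])
f=lambda p:np.concatenate([proj(c,W(p,l))-[u,v] for c,u,v,l in M])
o=least_squares(f,[.58,.1,0],loss="soft_l1");print(o.x,f(o.x).reshape(-1,2))
p=o.x
for i,y in enumerate([56,40,24,8]): print(i+1,(proj(s,W(p,(40,y,91)))-[130,165])*4.706)
E
```

```text
hub [0.551  0.1219 0.077 ]
deckRF [0.4863 0.0196 0.05  ]
hRF [0.5601 0.0002 0.09  ]
hRB [ 0.7145 -0.008   0.09  ]
winBL [0.5708 0.0448 0.097 ]
winBR [0.613 0.043 0.097]
m8 [0.6025 0.0625 0.091 ]
m7 [0.6029 0.0785 0.091 ]
m6 [0.6032 0.0945 0.091 ]
m5 [0.6037 0.111  0.091 ]
m4 [0.6041 0.1268 0.091 ]
m3 [0.6044 0.1425 0.091 ]
dark [0.5976 0.1577 0.091 ]
jarcap [ 0.4485 -0.0456  0.105 ]
rackFL [ 0.5419 -0.0263  0.062 ]
rackFR [ 0.5369 -0.1781  0.062 ]
S hub [0.5455 0.1231 0.077 ]
S ptr [0.5937 0.1594 0.091 ]
S winFL [0.5673 0.2042 0.097 ]
S winFR [0.5603 0.0498 0.097 ]
S winBL [0.6092 0.2002 0.097 ]
S hFL [0.5618 0.2501 0.09  ]
S hBL [0.7128 0.2434 0.09  ]
S deckFL [0.4917 0.2294 0.05  ]
S deckFR [0.4762 0.0296 0.05  ]
S tipboxTopFR [0.5393 0.2721 0.067 ]
S tipTopBR [0.6179 0.2817 0.067 ]
[ 0.5515  0.1224 -0.0325] [[-0.448   2.9042]
 [ 4.5826  0.1004]
 [-1.9044  0.0782]
 [-0.896  -1.3261]
 [-3.5218 -1.9443]
 [ 0.2523  0.1124]
 [-0.2945 -3.7104]
 [ 3.6856 -2.3942]
 [-0.5137 -0.4975]]
1 [351.5178 198.4744]
2 [371.4059 186.6492]
3 [390.9277 175.0418]
4 [410.0932 163.6463]
```

```bash
python3 -m jog '{"dr":[[0,0,-0.08],[0,0,-0.16],[0,0,-0.24],[0,0,-0.32],[0,0,-0.4],[0,0,-0.48],[0,0,-0.48],[0,0,-0.48],[0,0,-0.48],[0,0,-0.48]],"dp":[[0.1,-0.15,0],[0.2,-0.3,0.05],[0.3,-0.45,0.1],[0.4,-0.6,0.2],[0.5,-0.75,0.3],[0.593,-0.9,0.4],[0.593,-0.9,0.4],[0.593,-0.9,0.4],[0.593,-0.9,0.4],[0.593,-0.9,0.4]],"claw":[-1,-1,-1,-1,-1,-1,-1,-1,-1,-1]}'
python3 - <<'E'
from station import r
from h import *
import cv2
c=r.get_calibration("wrist");im=r.snapshot("wrist"); cv2.imwrite("pics/w1.png",cv2.resize(im[:,:,::-1],(800,600),interpolation=cv2.INTER_CUBIC))
print(c["world_from_camera"])
for y in (56,40,24,8,-8,-24):
  a=-.0325;l=(.04,y/1e3); print(y,proj(c,(.5515+l[0]-a*l[1],.1224+a*l[0]+l[1],.091))*1.5625)
print(proj(c,(.5515,.1224,.077))*1.5625)
E
```

```text
time_s: 1.45
tcp_pos: [0.5176, 0.0708, 0.1632]
tool_rot: [[-0.684, 0.73, 0.001], [0.73, 0.684, -0.0], [-0.0, 0.0, -1.0]]
force: [-0.2, -0.1, -0.0]
width: 0.0002
gripper_force: 0.0
[[ 0.7295 -0.6496 -0.2141  0.4629]
 [ 0.684   0.6933  0.227   0.1295]
 [ 0.001  -0.3121  0.9501  0.326 ]
 [ 0.      0.      0.      1.    ]]
56 [632.4013 256.6944]
40 [608.5887 276.6825]
24 [585.4537 296.1017]
8 [562.968 314.976]
-8 [541.1045 333.328 ]
-24 [519.8377 351.1791]
[500.8458 270.2143]
```

View pics/w1.png

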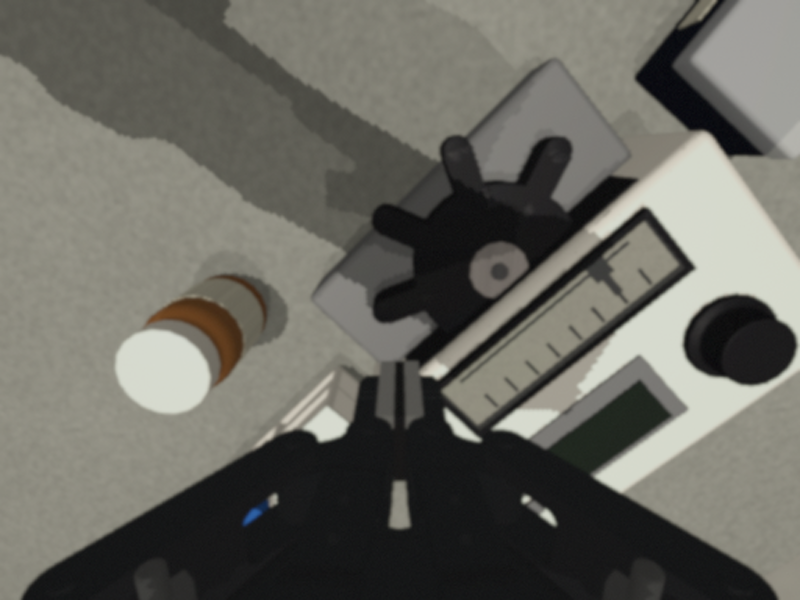

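The hub is at (499,270) as predicted, and the pointer is at (600,270) with its tip on the second mark from the left. So four clicks are needed, in two 90° sweeps. I'll insert in the −45° gap.

```bash
python3 -m jog '{"dr":[[0,0,0],[0,0,0],[0,0,0],[0,0,0],[0,0,0],[0,0,0],[0,0,0],[0,0,0],[0,0,0],[0,0,0]],"dp":[[0.118,-0.127,0],[0.118,-0.127,0.1],[0.118,-0.127,0.2],[0.118,-0.127,0.3],[0.118,-0.127,0.4],[0.118,-0.127,0.5],[0.118,-0.127,0.6],[0.118,-0.127,0.7],[0.118,-0.127,0.75],[0.118,-0.127,0.75]],"claw":[-1,-1,-1,-1,-1,-1,-1,-1,-1,-1]}'
```

```text
time_s: 2.75
tcp_pos: [0.4959, 0.071, 0.0726]
tool_rot: [[-0.685, 0.729, -0.001], [0.729, 0.685, -0.0], [0.0, -0.001, -1.0]]
force: [-0.7, 0.4, 0.1]
width: 0.0001
gripper_force: 0.0
```

```bash
python3 -m jog '{"dr":[[0,0,0.056],[0,0,0.111],[0,0,0.167],[0,0,0.222],[0,0,0.278],[0,0,0.333],[0,0,0.389],[0,0,0.444],[0,0,0.5],[0,0,0.5]],"dp":[[0.0545,0.0024,0],[0.1085,0.0095,0],[0.1618,0.0213,0],[0.2138,0.0377,0],[0.2641,0.0586,0],[0.3125,0.0837,0],[0.3585,0.113,0],[0.4017,0.1462,0],[0.4419,0.1831,0],[0.4419,0.1831,0]],"claw":[-1,-1,-1,-1,-1,-1,-1,-1,-1,-1]}'
python3 - <<'E'
from station import r
import cv2
im=r.snapshot("side")[165:265,130:300]; cv2.imwrite("pics/s2.png",cv2.resize(im[:,:,::-1],(800,471),interpolation=cv2.INTER_CUBIC))
E
```

```text
time_s: 4.0
tcp_pos: [0.4762, 0.1254, 0.0735]
tool_rot: [[0.03, 1.0, 0.001], [1.0, -0.03, 0.0], [0.0, 0.001, -1.0]]
force: [-0.0, 0.4, -0.7]
width: -0.0002
gripper_force: 0.0
```

View pics/s2.png

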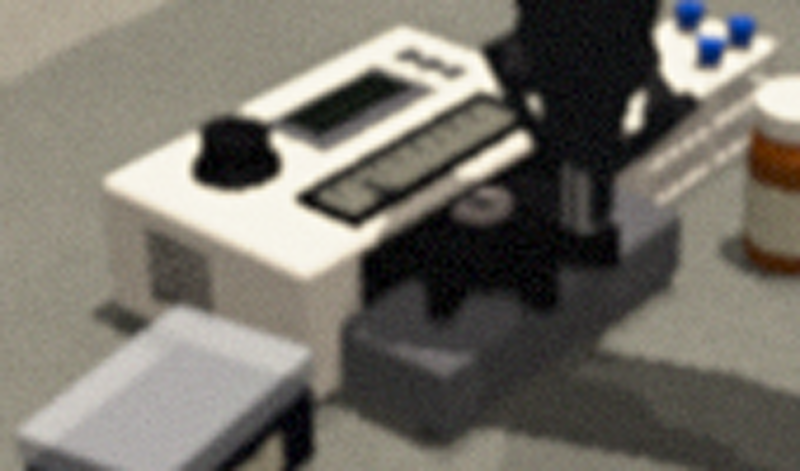

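Run:
```python
from station import r
from h import *
import cv2
s=r.get_calibration("side");st=r.sense()
print(st["time_s"],st["tcp_pos"],st["force"])
print([(proj(s,p)-[130,165])*4.706 for p in [(.476,.125,.062),(.476,.125,.11),(.496,.071,.062),(.5515,.1224,.077)]])
a=r.snapshot("side")[165:265,130:300,::-1];c=r.get_calibration("wrist");b=r.snapshot("wrist")[:,:,::-1]
cv2.imwrite("pics/c3.png",np.vstack([cv2.resize(a[20:60,50:130],(600,300),interpolation=2),cv2.resize(b[:204],(600,239),interpolation=2)]))
```

```text
4.05 [0.4762 0.125  0.0734] [ 0.2101  0.4065 -0.5587]
[array([583.7268, 270.088 ]), array([584.2554, 193.1531]), array([610.4185, 216.7042]), array([475.1166, 201.9936])]
```

View pics/c3.png

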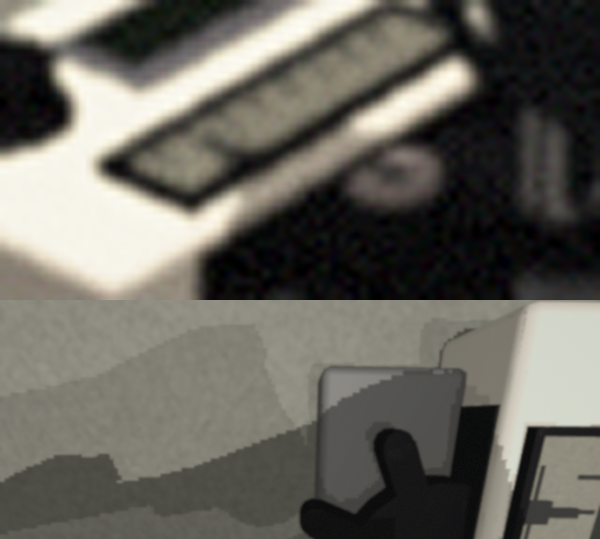

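The side crop shows the pointer at (215,150), and the wrist view shows it at (555,512) with only one mark above it, so it appears to be still at mark 2. I'll measure the wheel angle and the pointer to settle this.

Run:
```python
from station import r
from h import *
c=r.get_calibration("wrist");a=-.0325
def loc(u,v,z):
    p=ray(c,u*512/600,(v-300)*512/600,z)[:2]-[.5515,.1224]
    l=np.array([p[0]*np.cos(a)+p[1]*np.sin(a),-p[0]*np.sin(a)+p[1]*np.cos(a)]);return l*1e3,np.degrees(np.arctan2(l[1],-l[0]))
for u,v,z in [(390,432,.076),(303,512,.076),(555,512,.091),(590,477,.091),(320,368,.05)]: print(loc(u,v,z))
import cv2
b=r.snapshot("wrist")[:,:,::-1];cv2.imwrite("pics/w4.png",cv2.resize(b[100:340,140:440],(750,600),interpolation=2))
```

```text
(array([-32.9395,  72.1119]), np.float64(65.44987756586715))
(array([-73.3898,  32.9766]), np.float64(24.196021138403978))
(array([41.7138, 37.7502]), np.float64(137.8554994018314))
(array([53.2536, 53.9165]), np.float64(134.64559304964192))
(array([-64.833 , 102.4796]), np.float64(57.68078007046757))
```

View pics/w4.png

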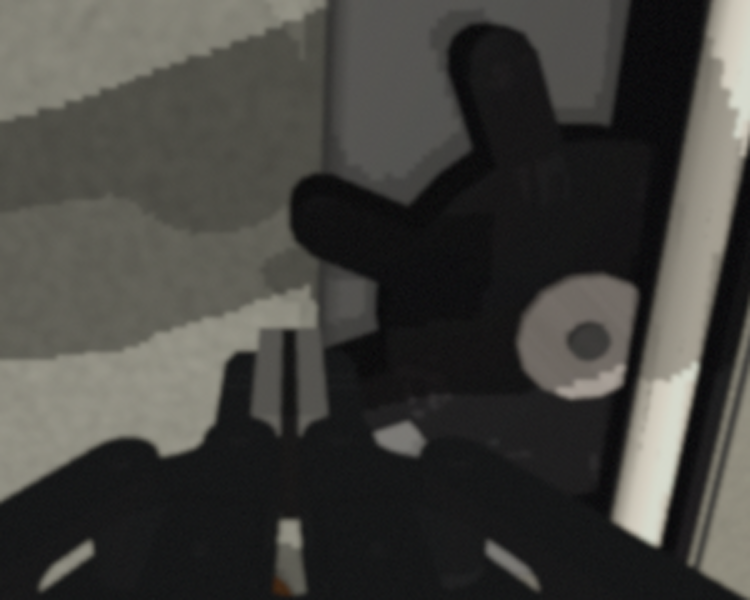

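Run:
```python
from station import r
from h import *
c=r.get_calibration("wrist")
for z in (.05,.0625,.075,.085,.095): print(z,ray(c,256,231,z), ray(c,240,231,z)[0],ray(c,270,231,z)[0])
s=r.sense();print(s["tcp_pos"],s["force"],s["joint_positions"])
```

```text
0.05 [0.4764 0.112  0.05  ] 0.4647668548328787 0.4866424251135126
0.0625 [0.4766 0.1183 0.0625] 0.46570077113419917 0.4861058251949485
0.075 [0.4767 0.1245 0.075 ] 0.46663468743551967 0.4855692252763844
0.085 [0.4769 0.1295 0.085 ] 0.46738182047657606 0.48513994534153315
0.095 [0.477  0.1345 0.095 ] 0.46812895351763245 0.4847106654066819
[0.4761 0.1244 0.0732] [0.7318 0.1544 0.0177] [-0.3286  0.364  -0.0311  2.0521  0.0169  0.7253 -0.4008]
```

The gap pose is right (lobes measured at 65° and 24°, pointer at mark 2). The fingertip looks higher than expected and passed over the lobe. The front gap is free below, so I'll lower 12 mm, which still clears the deck in either case.

```bash
python3 -m jog '{"dr":[[0,0,0],[0,0,0],[0,0,0],[0,0,0],[0,0,0],[0,0,0],[0,0,0],[0,0,0],[0,0,0],[0,0,0]],"dp":[[0,0,0.02],[0,0,0.04],[0,0,0.06],[0,0,0.08],[0,0,0.09],[0,0,0.09],[0,0,0.1],[0,0,0.1],[0,0,0.1],[0,0,0.1]],"claw":[-1,-1,-1,-1,-1,-1,-1,-1,-1,-1]}'
```

```text
time_s: 5.45
tcp_pos: [0.4759, 0.1247, 0.061]
tool_rot: [[0.031, 1.0, 0.0], [1.0, -0.031, 0.0], [0.0, 0.0, -1.0]]
force: [0.4, 0.3, -0.2]
width: 0.0002
gripper_force: 0.0
```

```bash
python3 -m jog '{"dr":[[0,0,0.056],[0,0,0.111],[0,0,0.111],[0,0,0.111],[0,0,0.111],[0,0,0.111],[0,0,0.111],[0,0,0.111],[0,0,0.111],[0,0,0.111]],"dp":[[0.0545,0.0024,0],[0.1085,0.0095,0],[0.1085,0.0095,0],[0.1085,0.0095,0],[0.1085,0.0095,0],[0.1085,0.0095,0],[0.1085,0.0095,0],[0.1085,0.0095,0],[0.1085,0.0095,0],[0.1085,0.0095,0]],"claw":[-1,-1,-1,-1,-1,-1,-1,-1,-1,-1]}'
```

```text
time_s: 6.7
tcp_pos: [0.4775, 0.1377, 0.061]
tool_rot: [[0.204, 0.979, 0.0], [0.979, -0.204, -0.0], [0.0, 0.0, -1.0]]
force: [-0.8, -0.4, -0.9]
width: 0.0001
gripper_force: 0.0
```

```bash
python3 -m jog '{"dr":[[0,0,0.028],[0,0,0.056],[0,0,0.111],[0,0,0.111],[0,0,0.111],[0,0,0.111],[0,0,0.111],[0,0,0.111],[0,0,0.111],[0,0,0.111]],"dp":[[0.0272,0.0006,0],[0.0545,0.0024,0],[0.1085,0.0095,0],[0.1085,0.0095,0],[0.1085,0.0095,0],[0.1085,0.0095,0],[0.1085,0.0095,0],[0.1085,0.0095,0],[0.1085,0.0095,0],[0.1085,0.0095,0]],"claw":[-1,-1,-1,-1,-1,-1,-1,-1,-1,-1]}'
python3 - <<'E'
from station import r
import cv2
b=r.snapshot("wrist")[:,:,::-1];cv2.imwrite("pics/w5.png",cv2.resize(b[60:340,120:470],(750,600),interpolation=2))
E
```

```text
time_s: 7.95
tcp_pos: [0.4813, 0.1502, 0.061]
tool_rot: [[0.371, 0.929, 0.0], [0.929, -0.371, -0.0], [0.0, 0.0, -1.0]]
force: [-0.5, -0.7, -0.0]
width: 0.0001
gripper_force: 0.0
```

View pics/w5.png

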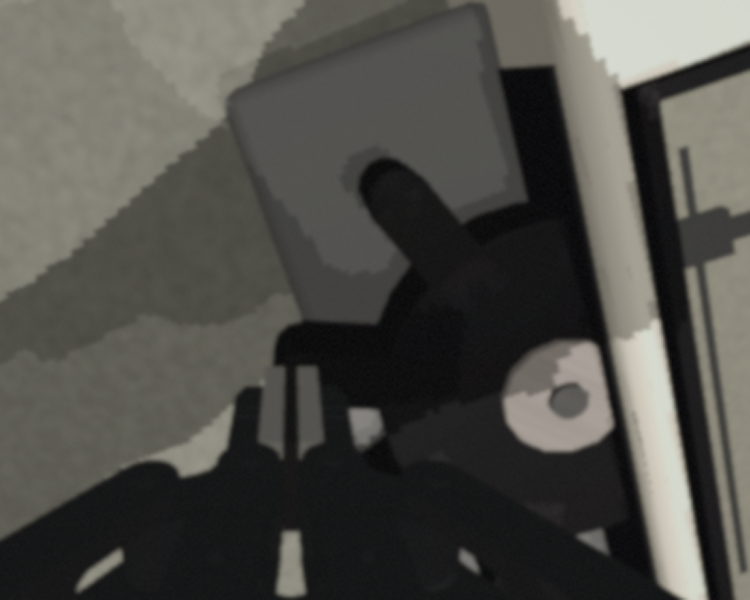

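Run:
```python
from station import r
from h import *
c=r.get_calibration("wrist");a=-.0325
def loc(u,v,z):
    k=350/750
    p=ray(c,120+u*k,60+v*k,z)[:2]-[.5515,.1224]
    l=np.array([p[0]*np.cos(a)+p[1]*np.sin(a),-p[0]*np.sin(a)+p[1]*np.cos(a)]);return l*1e3,np.degrees(np.arctan2(l[1],-l[0]))
for n,u,v,z in [("lobe",378,165,.076),("lobe2 corner",285,335,.076),("ptr",710,240,.091),("tip",290,366,.05),("tip",290,366,.075),("tip",290,366,.085)]: print(n,loc(u,v,z))
```

```text
lobe (array([-30.2288,  75.3432]), np.float64(68.13861828858755))
lobe2 corner (array([-66.8028,  40.9111]), np.float64(31.48398496394671))
ptr (array([34.1791, 36.2486]), np.float64(133.31690510613464))
tip (array([-73.0615,  19.7179]), np.float64(15.103194688361306))
tip (array([-68.8201,  31.4244]), np.float64(24.542263780949778))
tip (array([-67.1235,  36.1071]), np.float64(28.276689618833416))
```

The finger is at 20° and overlaps the unmoved lobe with no force, so the tip is still above the lobes (about 0.085 by the picture). I'll back off to the front gap and lower in small, force-checked steps.

```bash
python3 -m jog '{"dr":[[0,0,-0.056],[0,0,-0.111],[0,0,-0.167],[0,0,-0.222],[0,0,-0.222],[0,0,-0.222],[0,0,-0.222],[0,0,-0.222],[0,0,-0.222],[0,0,-0.222]],"dp":[[-0.0545,0.0024,0],[-0.1085,0.0095,0],[-0.1618,0.0213,0],[-0.2138,0.0377,0],[-0.2138,0.0377,0.01],[-0.2138,0.0377,0.03],[-0.2138,0.0377,0.05],[-0.2138,0.0377,0.07],[-0.2138,0.0377,0.08],[-0.2138,0.0377,0.08]],"claw":[-1,-1,-1,-1,-1,-1,-1,-1,-1,-1]}'
python3 -m jog '{"dr":[[0,0,0],[0,0,0],[0,0,0],[0,0,0],[0,0,0],[0,0,0],[0,0,0],[0,0,0],[0,0,0],[0,0,0]],"dp":[[0,0,0.01],[0,0,0.02],[0,0,0.03],[0,0,0.04],[0,0,0.04],[0,0,0.04],[0,0,0.04],[0,0,0.04],[0,0,0.04],[0,0,0.04]],"claw":[-1,-1,-1,-1,-1,-1,-1,-1,-1,-1]}'
```

```text
time_s: 9.25
tcp_pos: [0.4758, 0.1248, 0.0513]
tool_rot: [[0.031, 1.0, -0.0], [1.0, -0.031, -0.0], [-0.0, -0.0, -1.0]]
force: [0.1, 0.9, -0.2]
width: 0.0002
gripper_force: 0.0
time_s: 10.5
tcp_pos: [0.4759, 0.1247, 0.0466]
tool_rot: [[0.031, 1.0, 0.0], [1.0, -0.031, 0.0], [0.0, 0.0, -1.0]]
force: [0.4, -1.0, 0.2]
width: -0.0002
gripper_force: 0.0
```

```bash
python3 -m jog '{"dr":[[0,0,0],[0,0,0],[0,0,0],[0,0,0],[0,0,0],[0,0,0],[0,0,0],[0,0,0],[0,0,0],[0,0,0]],"dp":[[0,0,0.01],[0,0,0.02],[0,0,0.03],[0,0,0.04],[0,0,0.05],[0,0,0.06],[0,0,0.06],[0,0,0.06],[0,0,0.06],[0,0,0.06]],"claw":[-1,-1,-1,-1,-1,-1,-1,-1,-1,-1]}'
python3 -m jog '{"dr":[[0,0,0.028],[0,0,0.056],[0,0,0.083],[0,0,0.111],[0,0,0.111],[0,0,0.111],[0,0,0.111],[0,0,0.111],[0,0,0.111],[0,0,0.111]],"dp":[[0.0272,0.0006,0],[0.0545,0.0024,0],[0.08,0.0055,0],[0.1085,0.0095,0],[0.1085,0.0095,0],[0.1085,0.0095,0],[0.1085,0.0095,0],[0.1085,0.0095,0],[0.1085,0.0095,0],[0.1085,0.0095,0]],"claw":[-1,-1,-1,-1,-1,-1,-1,-1,-1,-1]}'
```

```text
time_s: 11.75
tcp_pos: [0.4759, 0.1247, 0.0394]
tool_rot: [[0.031, 1.0, 0.0], [1.0, -0.031, 0.0], [0.0, 0.0, -1.0]]
force: [0.1, 0.3, -0.3]
width: -0.0002
gripper_force: 0.0
time_s: 13.0
tcp_pos: [0.4764, 0.1347, 0.0392]
tool_rot: [[0.206, 0.978, -0.003], [0.978, -0.206, -0.003], [-0.004, -0.002, -1.0]]
force: [-2.4, -7.8, 5.8]
width: -0.0002
gripper_force: 4.4
```

The lobe is now engaged (7.8 N, the detent). Sweeping on to +45°.

```bash
cat >> h.py <<'E'
A=-.0325
def pointer(c,im):
    """darkness per scale position: mean grey across the pointer's track x 30..48 at y"""
    import cv2
    g=im.mean(2).astype(np.float32); out=[]
    for y in (56,40,24,8,-8,-24,-40,-56):
        v=[]
        for dy in np.arange(-4,5,1.):
            for x in np.arange(33,46,1.):
                l=np.array([x,y+dy])/1e3
                u=proj(c,(.5515+l[0]*np.cos(A)-l[1]*np.sin(A),.1224+l[0]*np.sin(A)+l[1]*np.cos(A),.091))
                if 0<=u[0]<511 and 0<=u[1]<383: v.append(g[int(round(u[1])),int(round(u[0]))])
        out.append(np.mean(v) if v else np.nan)
    return np.array(out)
def show():
    from station import r
    for n in ("side","scene","wrist"):
        c=r.get_calibration(n); print(n,np.round(pointer(c,r.snapshot(n))))
E
python3 -m jog '{"dr":[[0,0,0.056],[0,0,0.111],[0,0,0.167],[0,0,0.222],[0,0,0.278],[0,0,0.333],[0,0,0.389],[0,0,0.389],[0,0,0.389],[0,0,0.389]],"dp":[[0.0545,0.0024,0],[0.1085,0.0095,0],[0.1618,0.0213,0],[0.2138,0.0377,0],[0.2641,0.0586,0],[0.3125,0.0837,0],[0.3585,0.113,0],[0.3585,0.113,0],[0.3585,0.113,0],[0.3585,0.113,0]],"claw":[-1,-1,-1,-1,-1,-1,-1,-1,-1,-1]}'
python3 -c "from h import *;show()"
```

```text
time_s: 14.25
tcp_pos: [0.4994, 0.1767, 0.0394]
tool_rot: [[0.728, 0.685, -0.0], [0.685, -0.728, -0.0], [-0.0, -0.0, -1.0]]
force: [-0.1, -0.2, 0.4]
width: 0.0003
gripper_force: 0.0
side [129. 127.  78. 124. 127.  78.  20.  18.]
scene [115. 113.  59. 112. 112. 113. 112. 112.]
wrist [139. 137.  84. 134. 134. 135.  nan  nan]
```

The pointer is now on mark 3. Next: lift, go back 90°, insert at −45°, sweep two clicks.

```bash
python3 -m jog '{"dr":[[0,0,0],[0,0,0],[0,0,-0.1],[0,0,-0.2],[0,0,-0.3],[0,0,-0.4],[0,0,-0.5],[0,0,-0.5],[0,0,-0.5],[0,0,-0.5]],"dp":[[0,0,-0.15],[0,0,-0.3],[-0.0978,0.0077,-0.3],[-0.1931,0.0306,-0.3],[-0.2837,0.0681,-0.3],[-0.3674,0.1194,-0.3],[-0.4419,0.1831,-0.3],[-0.4419,0.1831,-0.3],[-0.4419,0.1831,-0.3],[-0.4419,0.1831,-0.3]],"claw":[-1,-1,-1,-1,-1,-1,-1,-1,-1,-1]}'
python3 -m jog '{"dr":[[0,0,-0.1],[0,0,-0.2],[0,0,-0.3],[0,0,-0.4],[0,0,-0.5],[0,0,-0.5],[0,0,-0.5],[0,0,-0.5],[0,0,-0.5],[0,0,-0.5]],"dp":[[-0.0978,0.0077,0],[-0.1931,0.0306,0],[-0.2837,0.0681,0],[-0.3674,0.1194,0],[-0.4419,0.1831,0],[-0.4419,0.1831,0],[-0.4419,0.1831,0],[-0.4419,0.1831,0.1],[-0.4419,0.1831,0.2],[-0.4419,0.1831,0.22]],"claw":[-1,-1,-1,-1,-1,-1,-1,-1,-1,-1]}'
python3 -c "from h import *;show()"
```

```text
time_s: 15.65
tcp_pos: [0.476, 0.1253, 0.0754]
tool_rot: [[0.033, 0.999, 0.0], [0.999, -0.033, 0.0], [0.0, 0.0, -1.0]]
force: [-0.8, 0.1, -0.2]
width: -0.0003
gripper_force: 0.0
time_s: 16.9
tcp_pos: [0.4951, 0.0711, 0.0476]
tool_rot: [[-0.685, 0.729, -0.002], [0.729, 0.685, -0.0], [0.001, -0.002, -1.0]]
force: [-0.0, 0.0, -0.4]
width: 0.0002
gripper_force: 0.0
side [128. 126.  77. 121. 126. 124. 124. 126.]
scene [118. 117.  61. 115. 115. 117. 116. 115.]
wrist [ nan 204. 125. 204. 205.  46.  49.  52.]
```

```bash
python3 -m jog '{"dr":[[0,0,0],[0,0,0],[0,0,0],[0,0,0.056],[0,0,0.111],[0,0,0.167],[0,0,0.222],[0,0,0.278],[0,0,0.333],[0,0,0.333]],"dp":[[0,0,0.04],[0,0,0.08],[0,0,0.08],[0.0545,0.0024,0.08],[0.1085,0.0095,0.08],[0.1618,0.0213,0.08],[0.2138,0.0377,0.08],[0.2641,0.0586,0.08],[0.3125,0.0837,0.08],[0.3125,0.0837,0.08]],"claw":[-1,-1,-1,-1,-1,-1,-1,-1,-1,-1]}'
python3 -m jog '{"dr":[[0,0,0.056],[0,0,0.111],[0,0,0.167],[0,0,0.167],[0,0,0.167],[0,0,0.167],[0,0,0.167],[0,0,0.167],[0,0,0.167],[0,0,0.167]],"dp":[[0.0545,0.0024,0],[0.1085,0.0095,0],[0.1618,0.0213,0],[0.1618,0.0213,0],[0.1618,0.0213,0],[0.1618,0.0213,0],[0.1618,0.0213,0],[0.1618,0.0213,0],[0.1618,0.0213,0],[0.1618,0.0213,0]],"claw":[-1,-1,-1,-1,-1,-1,-1,-1,-1,-1]}'
python3 -c "from h import *;show()"
```

```text
time_s: 18.3
tcp_pos: [0.4778, 0.1057, 0.0395]
tool_rot: [[-0.23, 0.973, 0.0], [0.973, 0.23, 0.0], [0.0, 0.0, -1.0]]
force: [-0.7, -0.8, -0.2]
width: -0.0002
gripper_force: 0.0
time_s: 19.55
tcp_pos: [0.4759, 0.1247, 0.0394]
tool_rot: [[0.031, 1.0, 0.0], [1.0, -0.031, -0.0], [-0.0, 0.0, -1.0]]
force: [-0.3, 0.2, 0.5]
width: -0.0
gripper_force: 0.0
side [129. 128. 126.  78. 122. 127. 126.  84.]
scene [116. 115. 114.  61. 113. 115. 114. 114.]
wrist [ nan  nan 203. 118. 202. 202. 201.  51.]
```

Pointer on mark 4. On to +45° for mark 5.

```bash
python3 -m jog '{"dr":[[0,0,0.056],[0,0,0.111],[0,0,0.167],[0,0,0.222],[0,0,0.278],[0,0,0.333],[0,0,0.389],[0,0,0.444],[0,0,0.5],[0,0,0.5]],"dp":[[0.0545,0.0024,0],[0.1085,0.0095,0],[0.1618,0.0213,0],[0.2138,0.0377,0],[0.2641,0.0586,0],[0.3125,0.0837,0],[0.3585,0.113,0],[0.4017,0.1462,0],[0.4419,0.1831,0],[0.4419,0.1831,0]],"claw":[-1,-1,-1,-1,-1,-1,-1,-1,-1,-1]}'
python3 -c "from h import *;show()"
python3 -m jog '{"dr":[[0,0,0],[0,0,0],[0,0,-0.1],[0,0,-0.2],[0,0,-0.3],[0,0,-0.4],[0,0,-0.5],[0,0,-0.5],[0,0,-0.5],[0,0,-0.5]],"dp":[[0,0,-0.15],[0,0,-0.3],[-0.0978,0.0077,-0.3],[-0.1931,0.0306,-0.3],[-0.2837,0.0681,-0.3],[-0.3674,0.1194,-0.3],[-0.4419,0.1831,-0.3],[-0.4419,0.1831,-0.3],[-0.4419,0.1831,-0.3],[-0.4419,0.1831,-0.3]],"claw":[-1,-1,-1,-1,-1,-1,-1,-1,-1,-1]}'
python3 -m jog '{"dr":[[0,0,0],[0,0,0],[0,0,0],[0,0,0],[0,0,0],[0,0,0],[0,0,0],[0,0,0],[0,0,0],[0,0,0]],"dp":[[0,0,0.05],[0,0,0.1],[0,0,0.15],[0,0,0.2],[0,0,0.25],[0,0,0.3],[0,0,0.3],[0,0,0.3],[0,0,0.3],[0,0,0.3]],"claw":[-1,-1,-1,-1,-1,-1,-1,-1,-1,-1]}'
python3 -c "from h import *;show()"
```

```text
time_s: 20.95
tcp_pos: [0.4997, 0.1775, 0.0393]
tool_rot: [[0.728, 0.685, 0.0], [0.685, -0.728, -0.0], [0.0, 0.0, -1.0]]
force: [-0.1, 0.4, -0.5]
width: -0.0
gripper_force: 0.0
side [130. 127. 127. 129.  78.  62.  19.  17.]
scene [115. 113. 112. 112.  61. 113. 112. 112.]
wrist [139. 137. 136. 134.  85. 134.  nan  nan]
time_s: 22.35
tcp_pos: [0.4759, 0.1253, 0.0754]
tool_rot: [[0.032, 0.999, 0.0], [0.999, -0.032, 0.0], [0.0, 0.0, -1.0]]
force: [0.7, 0.7, 0.6]
width: -0.0001
gripper_force: 0.0
time_s: 23.6
tcp_pos: [0.4761, 0.1248, 0.0396]
tool_rot: [[0.031, 1.0, 0.0], [1.0, -0.031, 0.0], [0.0, 0.0, -1.0]]
force: [0.5, -0.1, -0.7]
width: 0.0003
gripper_force: 0.0
side [129. 127. 125. 128.  77. 123. 126.  83.]
scene [116. 115. 114. 113.  63. 115. 114. 114.]
wrist [ nan 197. 202. 201. 130. 202. 201.  51.]
```

Mark 5, with the finger in the front gap. Last click, then lift well clear.

```bash
python3 -m jog '{"dr":[[0,0,0.056],[0,0,0.111],[0,0,0.167],[0,0,0.222],[0,0,0.278],[0,0,0.333],[0,0,0.389],[0,0,0.444],[0,0,0.5],[0,0,0.5]],"dp":[[0.0545,0.0024,0],[0.1085,0.0095,0],[0.1618,0.0213,0],[0.2138,0.0377,0],[0.2641,0.0586,0],[0.3125,0.0837,0],[0.3585,0.113,0],[0.4017,0.1462,0],[0.4419,0.1831,0],[0.4419,0.1831,0]],"claw":[-1,-1,-1,-1,-1,-1,-1,-1,-1,-1]}'
python3 -m jog '{"dr":[[0,0,0],[0,0,0],[0,0,0],[0,0,0],[0,0,0],[0,0,0],[0,0,0],[0,0,0],[0,0,0],[0,0,0]],"dp":[[0,0,-0.1],[0,0,-0.3],[0,0,-0.5],[0,0,-0.7],[0,0,-0.9],[0,0,-1],[0,0,-1],[0,0,-1],[0,0,-1],[0,0,-1]],"claw":[-1,-1,-1,-1,-1,-1,-1,-1,-1,-1]}'
python3 -c "
from h import *;show()
from station import r
import cv2
cv2.imwrite('pics/end.png',np.vstack([cv2.resize(r.snapshot(n)[100:300,100:360,::-1],(390,300)) for n in ('side','wrist')]))"
```

```text
time_s: 25.0
tcp_pos: [0.4997, 0.1775, 0.0394]
tool_rot: [[0.728, 0.685, 0.0], [0.685, -0.728, -0.0], [0.0, 0.0, -1.0]]
force: [-0.1, 0.0, -0.1]
width: 0.0002
gripper_force: 0.0
time_s: 26.25
tcp_pos: [0.4992, 0.1769, 0.1588]
tool_rot: [[0.729, 0.685, -0.001], [0.685, -0.729, -0.001], [-0.001, -0.0, -1.0]]
force: [0.3, -0.4, 0.4]
width: 0.0002
gripper_force: 0.0
side [125. 125. 123. 124. 123.  79. 116. 123.]
scene [112. 111. 110. 110. 110.  61. 110. 110.]
wrist [141. 139. 138. 137. 138.  89. 137. 137.]
```

View pics/end.png

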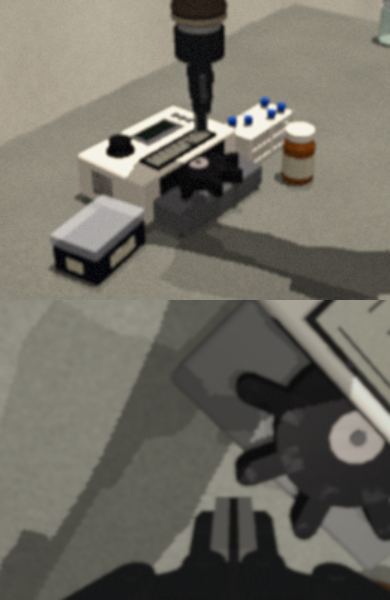

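The side view shows the tip box (98,240), rack (260,125) and jar (298,155) standing, and the gripper clear of the wheel. All three cameras put the pointer at mark 6.

```bash
python3 -c "
from station import r
print(r.sign_off())"
```

```text
the job is handed in; nothing more can be done
None
```

The colorimeter is set to its sixth filter: all three cameras put the pointer on the sixth mark, the gripper is clear of the wheel, the tip box, rack and jar are still standing in the last view, and I handed the job in at about 26 s.

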